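# Mount a shoe last on a keyed bench jack and lock it

### The arm

A 6-joint arm with a two-finger parallel gripper is mounted at the origin on the work surface. World frame = base frame: x ahead of the robot, y to its left, z up, the work surface at z = 0. Lengths are in mm, angles in rad, forces in N, time in s.
With the tool pointing down it reaches from about 300 to 875 mm from the base axis. Payload 6.4 kg.
Tool frame: the origin (TCP) lies midway between the tips of the shut fingers; the grasp point (between the pads) lies 19 mm behind it; z points along the fingers, y is the direction in which the jaws open and shut (so a half turn about z gives the same grasp; the last joint's range is limited). The gripper opens to 88 mm and grips with 3 to 60 N. Pads are 18 mm wide; open, the fingers measure 123 mm over their backs; the gripper's body (75 mm by 187 mm) begins 45 mm behind the grasp point.
Start: joints at [-0.206, 0.181, 1.607, -0, 1.354, -0.206], TCP at [575.014, 0.015, 238.714] pointing down, gripper open.
Joint ranges: [-2.99, 2.99], [-0.89, 2.07], [0.3, 2.58], [-1.14, 4.28], [0, 2.63], [-3.12, 3.12]. Speed limits (rad/s): [2.57, 2.57, 3.01, 3.14, 3.14, 3.14].

### API

Orientations are given as a rotation vector (axis times angle).
In Python, from cell import arm, jaws, cams, order, regions_of, tip_of gives the robot as it stands. Calls block until the motion is done:
- arm.movep(position, orientation): joint-space move of the TCP to a pose.
- arm.line_to(position, velocity=150, orientation=None): straight line of the TCP; orientation=None keeps the orientation; velocity is the mean speed in mm/s.
- arm.movej(angles): joint-space move.
- jaws.grip(opening): opening from 0.0 (shut) to 1.0 (fully open); the grip force is fixed at half the most; returns when the fingers have stopped.
- arm.hold(seconds).
- arm.solve_ik(position, orientation): joint angles nearest the present ones, or None.
- arm.observe(): the state.
- cams.capture(name): name is "scene" or "side" or "wrist"; returns (picture, depth): 384x512x3 uint8, blue, green, red; 384x512 float32, mm along the optical axis (not along the pixel's ray), 0 where there is no reading.
- cams.get_calibration(name): a dict with "mtx" (3x3 intrinsics, pixels), "k1" (the pictures are not rectified: a ray, as slopes to the right and down, at radius r is drawn at 1 + k1 r^2 times it, then the intrinsics apply), "extrinsics" (4x4, takes a point from camera to world coordinates). Camera axes: x right, y up, looking along -z (the intrinsics and any distortion apply to the point x, -y, -z); pixel columns grow to the right and rows downward; lengths in mm; the calibration is good to about 2 mm. A picture is of the moment at which its call begins: read the wrist's pose just before it. get_calibration takes no time and is no camera call; for the wrist camera it gives the pose at the moment of the call.
A pose or a line that the arm cannot do raises arm.Unreachable and nothing moves.
- order.sign_off(): hands the job in, once; it reports no verdict.
Trained networks look in the newest picture that a camera, given by its name, has taken for a name from the list of things; names that differ only in an ending like _2 or _b are one class to them, and where a whole thing is asked for, a point or a joint stands for the part that bears it (a point fixed in the world has none). Each returns a list of dicts, best first, with "confidence" (0 to 1); they miss things now and then, are a little off and sometimes report something else, mostly with a low value. They report only what shows in the picture. A call takes as long as a camera call. They do not tell look-alikes from the thing itself.
- regions_of(thing, camera): "mask" (384x512 bool, what is visible of it).
- tip_of(thing, camera): "position" ([x, y, z] in mm, in the coordinates of the camera as it stood for that picture, good to about 4 mm: a listed point, or the origin of a listed thing).
The state is a dict: "time_s": time; "joint_pos": joint angles; "joint_velocities": joint speeds; "joint_torque": joint torques, N m; "tool_pos": TCP position; "tool_rot": TCP orientation; "contact_force": force on the tool from outside, world axes, zero at the start; "torque": the same for the moment, N m; "grip_width": opening from 0.0 (shut) to 1.0 (fully open).
Only numpy, scipy, OpenCV 4.12 (cv2) and the standard library are available. Lean on these libraries where they do the work, as an engineer would, in place of code of your own. Each camera call takes 0.05 s, during which the arm holds its last target.

### The job

Mount the green shoe last on the blue bench jack: keep it sole up, line up the notch of its socket with the brass rib of the leaning spindle and push it fully home against the collar, without letting it drop on, and only then let go of it. Then push the red-knobbed lock lever all the way over, away from the robot. Leave the plain wooden last where it stands.

Things in the scene. Friction and masses are not known exactly. Their poses are not given: they have to be found in the camera images.
- green_last_mid (a point): shoe last (solid foot form) of green plastic, 0.3 to 0.55 kg, standing sole up on its ankle end: 195 mm long, 105 mm high, 68 mm wide at the ball. Its sides are flat and parallel, 48 mm apart, from 25 mm behind this point to 30 mm ahead: grip there. Point: on the socket's axis, half-way up (52.5 mm). x: to the toe (toe at +145 mm, heel at -50 mm), y across, z up out of the sole.
- green_last_socket (a point): Centre of the mouth of the green last's socket, in its underside, 52.5 mm below green_last_mid; same axes. The socket runs 62 mm up along z: a bore 29 mm square, with a notch 13 mm wide on its toe side (+x) that reaches 24 mm from the axis. Hidden while the last stands.
- spindle_seat (a point): Where the steel spindle of the blue, bolted-down jack leaves its collar (disc, 68 mm across), 120 mm above the bench. z: up along the spindle, which leans 30 deg from vertical to the robot's right. x: from the axis to the rib (roughly away from the robot); y across. Fully home, green_last_socket meets this point with the axes x (toe, rib), y, z alike and the last's underside on the collar.
- spindle (a joint): Swivel of spindle, collar and rib about the spindle's axis: radians, 0 = rib square to the lean, range -0.5 to 0.5, stiff (1 N m), differs at each start; it need not be turned. Spindle 26 mm thick, 55 mm long, the last 12 mm tapering to 16 mm. Brass rib on one side: 10 mm wide, out to 21.5 mm from the axis, from the collar to 34 mm up.
- lock_lever (a joint): Lock lever on the jack's left: steel bar 14 mm thick with a red ball knob 32 mm across. Radians: 0 = leaning 0.5 rad to the robot's side, 0.5 = upright, 1.1 = end stop, leaning 0.6 rad away. Stays where it is left; 2 to 3 N at the knob moves it.
- lever_knob (a point): Centre of the lock lever's red knob, 120 mm from the hinge along the bar.
- lever_hinge (a point): Centre of the lock lever's hinge, 50 mm above the bench. y: along the level hinge axis; the lever swings in the plane across y. z: along the bar to the knob.
- wood_last_mid (a point): shoe last (solid foot form) of plain wood, like the green one, standing sole up on its ankle end: 195 mm long, 105 mm high, 68 mm wide at the ball. Its sides are flat and parallel, 48 mm apart, from 25 mm behind this point to 30 mm ahead: grip there. Not to be moved. Point and axes as for green_last_mid.
There are look-alikes about, which are no part of the job. Leave any purple look-alike of the part that bears green_last_mid alone.

How it is judged (in metres and radians):
On the way, in this order (a step that is already met when the one before it is completed fails the run):
1. the green last is pushed fully home on the keyed spindle by the fingers, not let drop onto it (distance between green_last_socket and spindle_seat below 0.006 m and z of green_last_socket in the frame of spindle_seat below 0.004 m and angle between the z axis of green_last_socket and the z axis of spindle_seat, either way round below 0.1 rad and contact force between green_last and the fingers above 1 N), for 0.1 s.
2. the green last is let go of and stays fully home on the spindle (distance between green_last_socket and spindle_seat below 0.006 m and z of green_last_socket in the frame of spindle_seat below 0.004 m and angle between the z axis of green_last_socket and the z axis of spindle_seat, either way round below 0.1 rad and contact force between green_last and the fingers below 0.3 N), for 0.2 s.
3. the lock lever is pushed all the way over (distance between green_last_socket and spindle_seat below 0.006 m and z of green_last_socket in the frame of spindle_seat below 0.004 m and angle between the z axis of green_last_socket and the z axis of spindle_seat, either way round below 0.1 rad and value of joint lock_lever above 0.95 rad), for 0.2 s.
At the end, for the whole second after the job is handed in: The green last sits on the spindle with its socket's mouth within 6 mm of the seat, no more than 4 mm off the collar, its axis within 0.1 rad of the spindle's; the lock lever is past 0.95 rad of its 1.1; the wooden last stands within 30 mm of where it was (all of step 3 and distance of wood_last_mid from where it was at the start of the episode below 0.03 m); the robot touches nothing.
It fails at once if the wooden last is moved by more than 30 mm (distance of wood_last_mid from where it was at the start of the episode above 0.03 m).
It also fails if it takes over 51 s, if anything falls off the work surface, if the arm or the gripper's body presses on something with over 40 N, if the wrist force passes 120 N, or if a joint passes its speed limit or range.

## Working session

There is one attempt and no reset: what is moved stays moved. The work goes in short steps, each a Python script; the robot and the scene stay as the last script left them, time stands still between calls to the robot, and variables do not carry over. Pictures are saved under pics/ and viewed, and the job is handed in when it is done.

```bash
ls; mkdir -p pics
cat > h.py <<'E'
import numpy as np, cv2
from cell import arm, jaws, cams, order, regions_of, tip_of
from scipy.spatial.transform import Rotation as R
def towld(name,p,cal=None):
    c=cal or cams.get_calibration(name)
    E=np.array(c["extrinsics"]); return E[:3,:3]@np.array(p)+E[:3,3]
def cloud(depth,cal):
    K=np.array(cal["mtx"]);k1=cal["k1"];E=np.array(cal["extrinsics"])
    h,w=depth.shape
    u,v=np.meshgrid(np.arange(w),np.arange(h))
    pts=np.stack([u,v],-1).reshape(-1,1,2).astype(np.float64)
    n=cv2.undistortPoints(pts,K,np.array([k1,0,0,0.])).reshape(h,w,2)
    d=depth.astype(float)
    pc=np.stack([n[...,0]*d,-n[...,1]*d,-d],-1)
    return pc@E[:3,:3].T+E[:3,3]
def proj(P,cal):
    K=np.array(cal["mtx"]);E=np.array(cal["extrinsics"])
    p=(np.atleast_2d(P)-E[:3,3])@E[:3,:3]
    p=p*[1,-1,-1]
    q,_=cv2.projectPoints(p.reshape(-1,1,3),np.zeros(3),np.zeros(3),K,np.array([cal["k1"],0,0,0.]))
    return q.reshape(-1,2)
E
python3 - <<'E'
from h import *
for n in ["scene","side","wrist"]:
    im,d=cams.capture(n); cal=cams.get_calibration(n)
    cv2.imwrite(f"pics/{n}0.png",im); np.savez(f"{n}0.npz",im=im,d=d,**{k:np.array(v) for k,v in cal.items()})
    print(n,np.array(cal["extrinsics"])[:3,3].round())
    for t in ["green_last_mid","spindle_seat","lever_knob","lever_hinge","wood_last_mid"]:
        for r in tip_of(t,n): print(t,round(r["confidence"],2),towld(n,r["position"],cal).round(1),proj(towld(n,r["position"],cal),cal).round())
print(arm.observe()["time_s"])
E
```

```text
pics
scene [1111.  230. 1269.]
green_last_mid 0.93 [ 244.4 -483.7   51.1] [[171. 135.]]
green_last_mid 0.85 [ 513.2 -122.3   53.5] [[231. 232.]]
spindle_seat 0.57 [537.6 178.5 124. ] [[325. 264.]]
lever_knob 0.72 [443.3 340.5 163.2] [[394. 250.]]
lever_hinge 0.56 [486.  338.7  51.2] [[380. 280.]]
wood_last_mid 0.76 [ 497.6 -335.8   50.9] [[172. 204.]]
side [ 144. 1040. 1284.]
green_last_mid 0.93 [ 245.7 -485.5   52.5] [[338. 142.]]
green_last_mid 0.73 [ 512.3 -125.9   52.1] [[249. 194.]]
spindle_seat 0.77 [537.2 173.7 119.4] [[215. 246.]]
lever_knob 0.77 [444.8 341.5 164.1] [[227. 289.]]
lever_hinge 0.66 [486.4 341.   49.5] [[216. 308.]]
wood_last_mid 0.63 [ 497.  -342.6   51.7] [[268. 156.]]
wrist [575.  74. 386.]
green_last_mid 0.78 [ 510.5 -123.1   53.5] [[202. 272.]]
0.9
```

View pics/scene0.png

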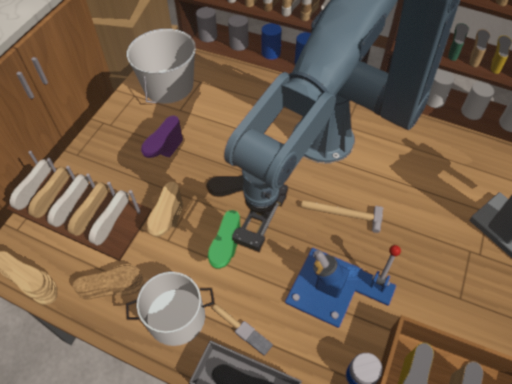

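View pics/side0.png

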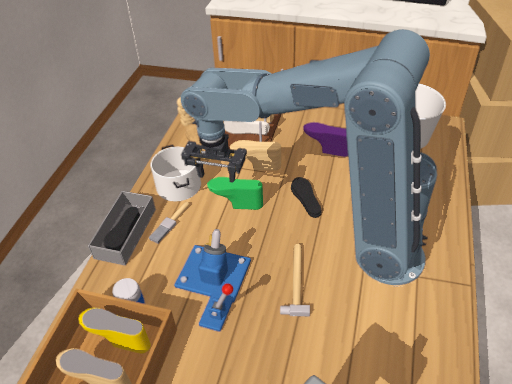

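View pics/wrist0.png

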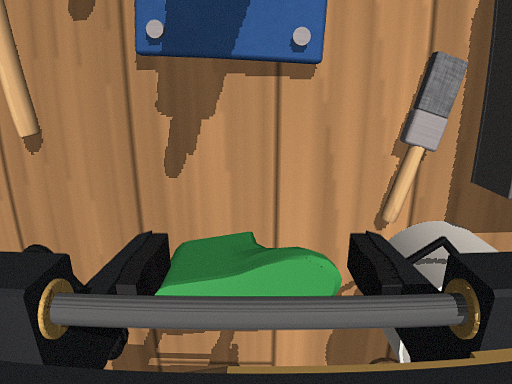

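The green candidate is at scene pixel (225,240) and the purple look-alike is at (163,137). The green one fits the description; the purple one is to be left alone. The jack is at (325,280) and the red knob at (394,250). Next I'll measure from closer views.

Run:
```python
from h import *
s=arm.observe(); print(s["tool_rot"],R.from_rotvec(s["tool_rot"]).as_matrix().round(3))
c=cams.get_calibration("wrist");print(np.array(c["extrinsics"]).round(3),c["mtx"],c["k1"])
for n,box in [("scene",(190,180,60,100)),("scene",(280,230,130,100)),("side",(165,210,100,130))]:
    im=cv2.imread(f"pics/{n}0.png");x,y,w,h=box
    cv2.imwrite(f"pics/crop_{n}_{x}.png",cv2.resize(im[y:y+h,x:x+w],None,fx=5,fy=5 if h<110 else 4.5,interpolation=cv2.INTER_CUBIC))
# green cloud
for n in ["scene","side"]:
    z=np.load(f"{n}0.npz");cal={k:z[k] for k in["mtx","k1","extrinsics"]}
    cal["k1"]=float(cal["k1"]);P=cloud(z["d"],cal);im=z["im"].astype(int)
    m=(im[...,1]>im[...,2]+40)&(im[...,1]>im[...,0]+30)&(z["d"]>0)
    Q=P[m];Q=Q[(Q[:,2]>96)&(Q[:,2]<112)]
    print(n,len(Q),Q.min(0).round(),Q.max(0).round(),np.median(Q[:,2]))
    xy=Q[:,:2];mm=xy.mean(0);u,sv,vt=np.linalg.svd(xy-mm,full_matrices=False);print(mm,vt[0],np.degrees(np.arctan2(vt[0,1],vt[0,0])),((xy-mm)@vt[0]).min(),((xy-mm)@vt[0]).max())
```

```text
[2.22143325e+00 2.22137437e+00 5.98409706e-05] [[ 0.  1.  0.]
 [ 1. -0. -0.]
 [-0.  0. -1.]]
[[ 1.00000e+00  1.00000e-03 -0.00000e+00  5.74697e+02]
 [-0.00000e+00  9.57000e-01  2.89000e-01  7.40390e+01]
 [ 1.00000e-03 -2.89000e-01  9.57000e-01  3.86197e+02]
 [ 0.00000e+00  0.00000e+00  0.00000e+00  1.00000e+00]] [[331.30683429   0.         258.53831633]
 [  0.         331.30683429 190.49791748]
 [  0.           0.           1.        ]] -0.0926362445076948
scene 1011 [ 470. -149.   96.] [656. -72. 110.] 103.47446031331515
[ 572.39160578 -112.8368548 ] [0.98405666 0.17785522] 10.2448574784843 -104.36969961637814 84.1175862833423
side 614 [ 467. -151.   96.] [654. -69. 112.] 104.3871944747865
[ 563.04068117 -111.51313555] [-0.98530382 -0.17081096] -170.16502673084017 -92.4549610344384 97.05784681873918
```

View pics/crop_scene_280.png

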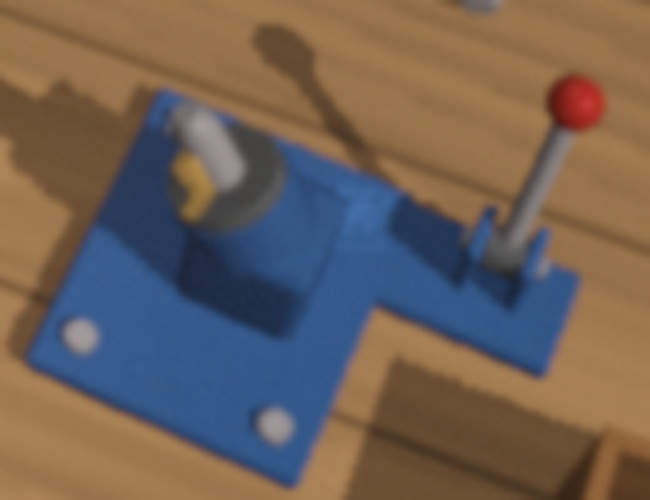

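View pics/crop_side_165.png

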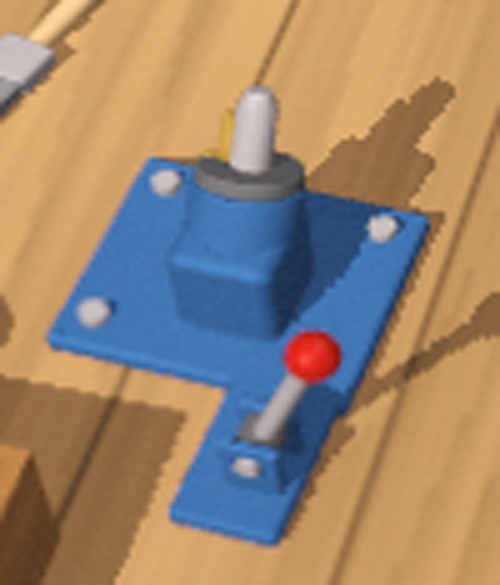

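View pics/crop_scene_190.png

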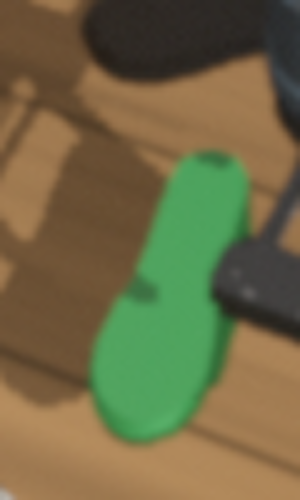

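```bash
cat >> h.py <<'E'
T0=R.from_rotvec([2.22143325,2.22137437,0]).as_matrix()
_c=np.array([[1,0,0],[0,.957,.289],[0,-.289,.957]]); _c=np.linalg.svd(_c); _c=_c[0]@_c[2]
CAM_R=T0.T@_c            # camera in tool
CAM_T=T0.T@np.array([574.697-575.014,74.039-.015,386.197-238.714])
def cam_pose(campos,view,right):
    """tool pose so the wrist cam is at campos looking along view, image right ~ right"""
    z=-np.array(view)/np.linalg.norm(view);x=np.array(right,float);x-=x@z*z;x/=np.linalg.norm(x)
    C=np.stack([x,np.cross(z,x),z],1)
    T=C@CAM_R.T
    return np.array(campos)-T@CAM_T, R.from_matrix(T).as_rotvec()
def snap(tag):
    cal=cams.get_calibration("wrist");im,d=cams.capture("wrist")
    cv2.imwrite(f"pics/{tag}.png",im); np.savez(f"{tag}.npz",im=im,d=d,**{k:np.array(v) for k,v in cal.items()})
    return im,d,cal
def load(tag):
    z=np.load(f"{tag}.npz");cal={k:z[k] for k in["mtx","k1","extrinsics"]};cal["k1"]=float(cal["k1"]);return z["im"],z["d"],cal
E
python3 - <<'E'
from h import *
zs=np.array([0,-.5,.866]);S=np.array([537,176,120])
for name,tgt,v in [("jack",S+zs*30,-zs),("last",np.array([560,-115,105]),np.array([0,0,-1.]))]:
  for a in range(0,360,45):
    r=[np.cos(np.radians(a)),np.sin(np.radians(a)),0]
    p,o=cam_pose(tgt-v*270,v,r); q=arm.solve_ik(p,o); print(name,a,p.round(),None if q is None else np.round(q,2))
E
```

```text
jack 0 [537.  83. 225.] [-0.48  0.27  1.75  0.71  1.58 -0.64]
jack 45 [556.  89. 228.] [-0.38  0.39  1.55  0.59  1.71 -1.22]
jack 90 [565. 108. 239.] [-0.24  0.4   1.43  0.41  1.73 -1.92]
jack 135 [555. 126. 250.] [-0.13  0.28  1.51  0.26  1.59 -2.64]
jack 180 [537. 132. 253.] [-0.11  0.1   1.69  0.23  1.39  2.99]
jack 225 [518. 126. 250.] [-0.18 -0.07  1.89  0.35  1.2   2.19]
jack 270 [509. 107. 239.] [-0.38 -0.12  2.03  0.63  1.2   1.04]
jack 315 [519.  89. 228.] [-0.5   0.07  1.94  0.76  1.4   0.02]
last 0 [ 560. -143.  212.] [-0.59  0.29  1.56  0.24  1.46 -0.64]
last 45 [ 580. -135.  212.] [-0.47  0.43  1.37  0.09  1.62 -1.27]
last 90 [ 588. -115.  212.] [-0.34  0.46  1.33 -0.1   1.63 -1.9 ]
last 135 [580. -95. 212.] [-0.23  0.37  1.46 -0.25  1.48 -2.54]
last 180 [560. -87. 212.] [-0.21  0.19  1.68 -0.31  1.22  3.03]
last 225 [540. -95. 212.] [-0.32 -0.    1.89 -0.16  1.    2.11]
last 270 [ 532. -115.  212.] [-0.52 -0.05  1.93  0.17  1.01  0.98]
last 315 [ 540. -135.  212.] [-0.63  0.09  1.79  0.31  1.23  0.06]
```

Run:
```python
from h import *
zs=np.array([0,-.5,.866]);S=np.array([537,176,120])
p,o=cam_pose(S+zs*30+zs*270,-zs,[0,1,0.]);arm.movep(p,o)
arm.hold(0.2)
snap("jack90"); c=cams.get_calibration("wrist")
for t in ["spindle_seat","spindle","lever_hinge"]:
    for r in tip_of(t,"wrist"): print(t,r["confidence"],towld("wrist",r["position"],c))
p,o=cam_pose(S+zs*30+zs*270,-zs,[1,0,0.]);arm.movep(p,o)
arm.hold(0.2)
snap("jack0"); c=cams.get_calibration("wrist")
for r in tip_of("spindle_seat","wrist"): print(r["confidence"],towld("wrist",r["position"],c))
p,o=cam_pose([560,-115,375],[0,0,-1.],[-np.sin(.176),np.cos(.176),0.]);arm.movep(p,o)
arm.hold(0.2)
snap("last90"); c=cams.get_calibration("wrist")
for r in tip_of("green_last_mid","wrist"): print(r["confidence"],towld("wrist",r["position"],c))
print(arm.observe()["time_s"])
```

```text
spindle_seat 0.66 [534.71130654 174.29711351 123.24747248]Traceback (most recent call last):
  File "<stdin>", line 7, in <module>
ValueError: it knows: green_last_mid, green_last_socket, lever_hinge, lever_knob, spindle_seat, wood_last_mid
```

View pics/jack90.png

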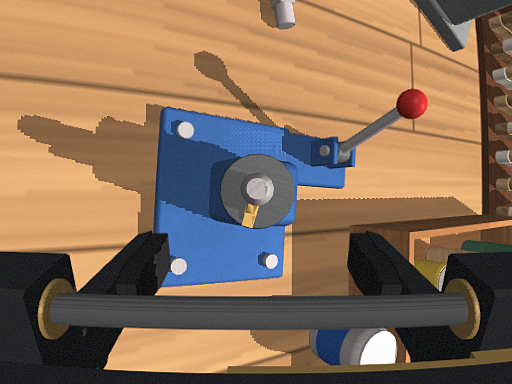

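Collar disc is centred near (258,191), spindle tip at (260,188) and the brass rib at (251,214), pointing away from the robot and a little to its right. Remaining views next.

Run:
```python
from h import *
zs=np.array([0,-.5,.866]);S=np.array([537,176,120])
p,o=cam_pose([560,-115,375],[0,0,-1.],[-np.sin(.176),np.cos(.176),0.]);arm.movep(p,o)
arm.hold(0.2)
snap("last90"); c=cams.get_calibration("wrist")
for r in tip_of("green_last_mid","wrist"): print(r["confidence"],towld("wrist",r["position"],c))
print(arm.observe()["time_s"])
# jack analysis
im,d,cal=load("jack90");P=cloud(d,cal)
hsv=cv2.cvtColor(im,cv2.COLOR_BGR2HSV)
roi=np.zeros(d.shape,bool);roi[150:232,215:300]=1
h=((P-S)@zs)
rib=roi&(hsv[...,1]>90)&(hsv[...,0]>12)&(hsv[...,0]<35)&(d>0)
print("rib px",rib.sum(),P[rib].mean(0),"heights",np.percentile(h[rib],[5,50,95]))
disc=roi&(hsv[...,1]<70)&(abs(h)<12)&(d>0)
Q=P[disc];m=Q.mean(0);print("disc",len(Q),m);u,s,vt=np.linalg.svd(Q-m,full_matrices=False);n=vt[2]*np.sign(vt[2,2]);print("normal",n,s, np.median(h[disc]))
sp=roi&(hsv[...,1]<70)&(h>48)&(d>0);print("tip",sp.sum(),P[sp].mean(0),h[sp].max())
```

```text
3.8583
rib px 517 [563.86400013 229.35095676  70.45511467] heights [-170.60028865    2.91094072   36.78783906]
disc 3178 [534.44040708 174.80890735 121.63204658]
normal [-0.02869108 -0.49939188  0.86590102] [1071.32046206  996.56621118   40.88134003] 2.010417685238963
tip 718 [534.55910275 148.01166242 167.00462212] 59.55232656242549
```

View pics/last90.png

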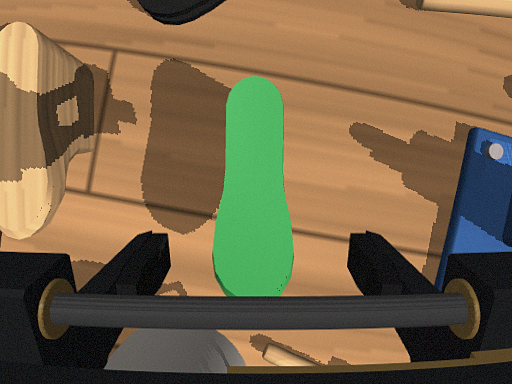

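```bash
cat >> h.py <<'E'
def rays(uv,cal):
    K=np.array(cal["mtx"]);E=np.array(cal["extrinsics"])
    n=cv2.undistortPoints(np.asarray(uv,float).reshape(-1,1,2),K,np.array([cal["k1"],0,0,0.])).reshape(-1,2)
    d=np.stack([n[:,0],-n[:,1],-np.ones(len(n))],1)@E[:3,:3].T
    return E[:3,3],d
def onplane(uv,cal,p0,n):
    o,d=rays(uv,cal); return o+d*(((np.array(p0)-o)@n)/(d@n))[:,None]
E
python3 - <<'E'
from h import *
from scipy.optimize import least_squares
zs=np.array([0,-.5,.8660254])
im,d,cal=load("jack90");P=cloud(d,cal)
hsv=cv2.cvtColor(im,cv2.COLOR_BGR2HSV)
print("center colors",[hsv[y,x].tolist() for x,y in [(258,188),(240,195),(251,214),(228,200),(285,180)]])
yy,xx=np.mgrid[:384,:512]
roi=(np.hypot(xx-258,yy-190)<46)
S=np.array([534.5,174.8,121.6]);h=(P-S)@zs
notblue=roi&~((hsv[...,0]>95)&(hsv[...,0]<130)&(hsv[...,1]>110))&(h>-8)
m=cv2.morphologyEx(notblue.astype(np.uint8),cv2.MORPH_OPEN,np.ones((3,3)))
n,l,st,ce=cv2.connectedComponentsWithStats(m);k=1+st[1:,4].argmax();m=(l==k).astype(np.uint8)
print(st[k])
cnt=max(cv2.findContours(m,0,cv2.CHAIN_APPROX_NONE)[0],key=len)[:,0]
ys=np.array([0,.8660254,.5]);xs=np.array([1.,0,0])
W=onplane(cnt,cal,S,zs);a=np.stack([(W-S)@xs,(W-S)@ys],1)
r=least_squares(lambda q:np.hypot(a[:,0]-q[0],a[:,1]-q[1])-q[2],[0,0,34],loss="soft_l1")
print("disc circle",r.x,"resid",np.std(r.fun)); C=S+xs*r.x[0]+ys*r.x[1];print("C",C)
# plane points
dm=(m>0)&(abs(h)<5)&(hsv[...,1]<70);print("disc h",np.median(h[dm]))
# tip
tm=(m>0)&(h>50);Q=P[tm];print("tip",tm.sum(),np.percentile(h[tm],[5,50,95]));t=(Q.min(0)+Q.max(0))/2;print("rel C",[(Q-C)@xs@np.ones(len(Q))/len(Q),((Q-C)@ys).mean()])
rm=roi&(hsv[...,1]>90)&(hsv[...,0]>10)&(hsv[...,0]<40)&(h>-3)
n,l,st,ce=cv2.connectedComponentsWithStats(rm.astype(np.uint8));k=1+st[1:,4].argmax();rm=l==k
Q=P[rm];print("rib",rm.sum(),np.percentile(h[rm],[5,50,95]))
for lo,hi in [(-2,10),(10,25),(25,40),(31,38)]:
    q=Q[(h[rm]>lo)&(h[rm]<hi)]
    if len(q)>5: print(lo,hi,len(q),((q-C)@xs).mean(),((q-C)@ys).mean(), np.degrees(np.arctan2(((q-C)@ys).mean(),((q-C)@xs).mean())))
big=cv2.resize(im[140:240,205:315],None,fx=6,fy=6,interpolation=cv2.INTER_CUBIC);cv2.imwrite("pics/jackbig.png",big)
ov=cv2.resize((rm*255).astype(np.uint8)[140:240,205:315],None,fx=6,fy=6);
# last
im,d,cal=load("last90");P=cloud(d,cal);im=im.astype(int)
g=(im[...,1]>im[...,2]+40)&(im[...,1]>im[...,0]+30)&(d>0)
yaw=.176
for it in range(4):
    xs=np.array([np.cos(yaw),np.sin(yaw)]);ys=np.array([-xs[1],xs[0]])
    Q=P[g&(P[...,2]>95)];A=np.stack([Q[:,:2]@xs,Q[:,:2]@ys],1);heel=np.percentile(A[:,0],.1)
    mid=[]
    for t in np.arange(heel+27,heel+78,3):
        s=A[abs(A[:,0]-t)<1.5,1];mid.append((t,s.min(),s.max()))
    mid=np.array(mid);cc=np.polyfit(mid[:,0],(mid[:,1]+mid[:,2])/2,1);yaw+=np.arctan(cc[0])
print("yaw",yaw,np.degrees(yaw),"heel",heel,"w",(mid[:,2]-mid[:,1]).round(1))
print("z along",[np.median(Q[abs(A[:,0]-heel-t)<3,2]).round(1) for t in (10,30,50,70,100,120,150)])
ax=heel+50;ay=np.polyval(cc,ax);print("axis xy",ax*xs+ay*ys,"cm",((mid[:,1]+mid[:,2])/2).round(1))
E
```

```text
center colors [[176, 11, 186], [60, 6, 84], [19, 145, 241], [75, 6, 86], [30, 7, 107]]
[ 220  154   75   74 4344]
disc circle [ 1.4167537  -0.53688345 33.10765005] resid 0.284175836803344
C [535.9167537  174.33504529 121.33155827]
disc h 0.0248519336768823
tip 563 [50.75128507 54.6938259  56.26056875]
rel C [np.float64(-1.4474712878354226), np.float64(0.09741666034368418)]
rib 270 [ 0.9742911  29.18957743 35.24410984]
-2 10 133 26.844272661793724 -7.864047848787729 -16.32798189436737
25 40 132 15.216031078875716 -4.6814602976447794 -17.10136878758462
31 38 117 14.97407112426465 -4.566120749375168 -16.958306860639375
yaw 0.16219738334116474 9.293225513514267 heel 439.9862293046221 w [46.8 46.9 45.8 45.8 45.6 46.8 46.7 46.6 46.5 46.5 46.5 46.5 46.4 46.4
 46.4 46.4 46.4 46.4]
z along [np.float64(106.5), np.float64(106.5), np.float64(106.5), np.float64(106.4), np.float64(106.5), np.float64(106.5), np.float64(106.6)]
axis xy [ 516.81904761 -125.94372635] cm [-206.8 -206.6 -207.1 -207.1 -207.  -207.5 -207.4 -207.3 -207.2 -207.2
 -207.2 -207.2 -207.1 -207.  -207.  -206.9 -206.9 -206.8]
```

View pics/jackbig.png

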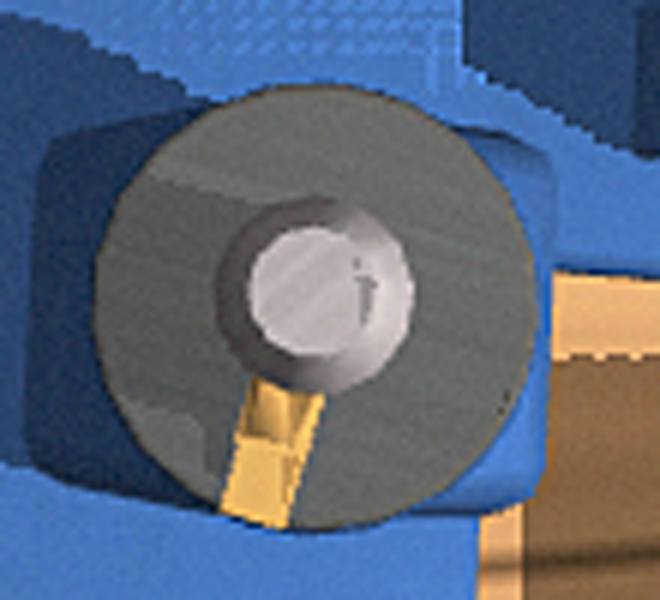

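Run:
```python
from h import *
im,d,cal=load("jack90");P=cloud(d,cal)
hsv=cv2.cvtColor(im,cv2.COLOR_BGR2HSV)
b=(hsv[...,0]>95)&(hsv[...,0]<130)&(hsv[...,1]>90)&(d>0)
Q=P[b];z=Q[:,2];print(np.histogram(z,bins=np.arange(0,60,4)))
pl=Q[(z<22)]
# left edge: min y per x-bin; far edges
e=[]
for x in np.arange(470,600,3):
    s=pl[abs(pl[:,0]-x)<1.5]
    if len(s)>10:e.append((x,s[:,1].min(),s[:,2][s[:,1].argmin()]))
e=np.array(e);print(e[::4].round(1));
c=np.polyfit(e[3:-3,0],e[3:-3,1],1);r=e[:,1]-np.polyval(c,e[:,0]);k=abs(r)<2;c=np.polyfit(e[k,0],e[k,1],1);print("left edge angle of dy/dx",np.degrees(np.arctan(c[0])),k.sum())
# scene cam & side cam view as check
for n in["scene","side"]:
    im,d,cal=load(n+"0");hsv=cv2.cvtColor(im,cv2.COLOR_BGR2HSV);P=cloud(d,cal)
    b=(hsv[...,0]>95)&(hsv[...,0]<130)&(hsv[...,1]>90)&(d>0)&(P[...,0]>420)&(P[...,0]<680)&(P[...,1]>60)&(P[...,1]<420)&(P[...,2]<25)
    q=np.argwhere(b)[:,::-1];W=P[b][:,:2]
    hull=cv2.convexHull(W.astype(np.float32));rect=cv2.approxPolyDP(hull,8,True)[:,0];print(n,rect.round())
```

```text
(array([    2,     3,    83,   211, 13118,  3189,   196,   179,   201,
         188,   204,   200,   188,   186]), array([ 0,  4,  8, 12, 16, 20, 24, 28, 32, 36, 40, 44, 48, 52, 56]))
[[470.  112.6   9.5]
 [482.  112.1  12.1]
 [494.  111.3  11.1]
 [506.  110.8   8.8]
 [518.  110.2  11.9]
 [530.  109.3  15.6]
 [542.  108.7  13.8]
 [554.  107.9  12.2]
 [566.  107.1  10.5]
 [578.  106.3  13.8]
 [590.  121.   20.9]]
left edge angle of dy/dx -3.145593744201464 26
scene [[530. 382.]
 [467. 378.]
 [448. 124.]
 [642. 112.]
 [650. 269.]]
side [[634. 107.]
 [652. 209.]
 [646. 274.]
 [529. 385.]
 [468. 391.]
 [445. 119.]]
```

```bash
cat >> h.py <<'E'
YAW=.1622
LX=np.array([np.cos(YAW),np.sin(YAW),0]);LY=np.array([-np.sin(YAW),np.cos(YAW),0])
AX=LX*489.3-LY*0+LY*(-207.05)     # last axis at bench
GX=18.;GZ=55.
def rot(xd,yd,zd): return R.from_matrix(np.stack([xd,yd,zd],1)).as_rotvec()
OG=rot(np.cross(LY,[0,0,-1]),LY,np.array([0,0,-1.]))
E
python3 - <<'E'
from h import *
print(AX)
g=AX+LX*GX
jaws.grip(1.0)
arm.movep(g+[0,0,150],OG)
arm.line_to(g+[0,0,GZ],150)
print(arm.observe()["contact_force"])
jaws.grip(0.0)
s=arm.observe();print(s["grip_width"]*88,s["contact_force"],s["tool_pos"],s["time_s"])
arm.line_to(g+[0,0,GZ+70],120); arm.hold(.2)
snap("hand");s=arm.observe();print(s["grip_width"]*88,s["contact_force"],s["torque"],s["tool_pos"],s["time_s"])
E
```

```text
[ 516.31408762 -125.31542371    0.        ]
[-0.10436931 -0.33096919 -0.20576088]
47.54464095944395 [-1.50329888 -0.43753119  2.66662084] [ 534.14715879 -122.49808336   55.18839159] 6.0417
47.867402626260414 [ 0.56217838 -0.23853945 -4.93589181] [ 0.10687696 -0.08537558 -0.02865348] [ 533.52651461 -122.17534265  124.08361493] 7.025
```

View pics/hand.png

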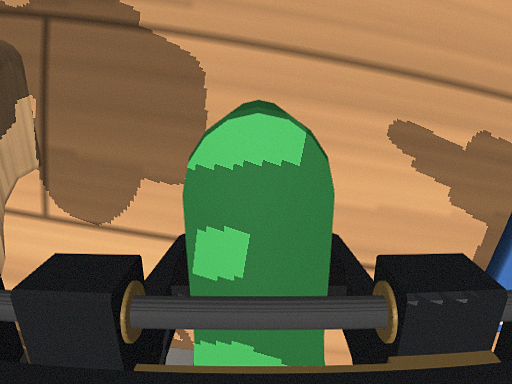

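```bash
cat > inhand.py <<'E'
from h import *
def inhand(tag,tp,tr):
    im,d,cal=load(tag);P=cloud(d,cal);im=im.astype(int)
    T=R.from_rotvec(tr).as_matrix();L=(P-np.array(tp))@T   # tool frame
    g=(im[...,1]>im[...,2]+25)&(im[...,1]>im[...,0]+15)&(d>0)
    sole=g&(abs(L[...,2]+50)<12);Q=L[sole]
    A=np.c_[Q[:,:2],np.ones(len(Q))]
    for _ in range(4):
        co=np.linalg.lstsq(A,Q[:,2],rcond=None)[0];r=Q[:,2]-A@co;k=abs(r)<1.2;A=A[k];Q=Q[k]
    print("n",len(Q),"sole z=%.2f + %.4f x + %.4f y"%(co[2],co[0],co[1]))
    # heel is at camera side; last x = -tool x or +?
    x=Q[:,0];y=Q[:,1];print("x range",np.percentile(x,[.1,99.9]),"camera tool x sign",CAM_T)
    sg=np.sign(CAM_T[0])
    u=x*sg # heel = max u
    print("heel u",np.percentile(u,99.95))
    for t in np.arange(np.percentile(u,99.95)-45,np.percentile(u,99.95)-20,5):
        s=y[abs(u-t)<1.5]
        if len(s)>20:print("u",round(t,1),"y",s.min().round(2),s.max().round(2),"mid",((s.min()+s.max())/2).round(2))
    return
E
python3 - <<'E'
from inhand import *
s=arm.observe();print(s["tool_pos"],s["time_s"],R.from_rotvec(s["tool_rot"]).as_matrix().round(4).tolist(),R.from_rotvec(OG).as_matrix().round(4).tolist())
inhand("hand",s["tool_pos"],s["tool_rot"])
E
```

```text
[ 533.52651461 -122.17534265  124.08361493] 7.025 [[-0.9869, -0.1614, -0.0015], [-0.1614, 0.9869, 0.0007], [0.0014, 0.001, -1.0]] [[-0.9869, -0.1615, -0.0], [-0.1615, 0.9869, -0.0], [0.0, 0.0, -1.0]]
n 27701 sole z=-51.12 + 0.0004 x + 0.0002 y
x range [-22.4590893   68.91466005] camera tool x sign [  74.01843755   -0.31340789 -147.48579943]
heel u 69.0301951105419
u 24.0 y -23.64 22.75 mid -0.45
u 29.0 y -23.64 22.92 mid -0.36
u 34.0 y -23.65 22.64 mid -0.5
u 39.0 y -23.76 22.63 mid -0.57
u 44.0 y -23.68 22.7 mid -0.49
```

Run:
```python
from h import *
s=arm.observe()
for n in["scene","side"]:
    im,d=cams.capture(n);cal=cams.get_calibration(n);cv2.imwrite(f"pics/{n}1.png",im);np.savez(f"{n}1.npz",im=im,d=d,**{k:np.array(v) for k,v in cal.items()})
    for t in("green_last_mid","green_last_socket"):
        for r in tip_of(t,n):
            w=towld(n,r["position"],cal);print(n,t,round(r["confidence"],2),w.round(1),"rel TCP LX",((w-s["tool_pos"])@LX).round(1),((w-s["tool_pos"])@LY).round(1))
for tag,ref in [("scene0",AX),("side0",AX),("side1",np.array(s["tool_pos"])),("scene1",np.array(s["tool_pos"]))]:
    im,d,cal=load(tag);P=cloud(d,cal);im=im.astype(int)
    g=(im[...,1]>im[...,2]+25)&(im[...,1]>im[...,0]+15)&(d>0)&(P[...,0]>400)&(P[...,0]<700)&(abs(P[...,1]+120)<90)
    z0=0 if tag[-1]=="0" else 69
    Q=P[g];u=(Q-ref)@LX
    print(tag,g.sum(),[(zz,round(np.percentile(u[abs(Q[:,2]-z0-zz)<6],.5),1),round(np.percentile(u[abs(Q[:,2]-z0-zz)<6],99.5),1)) for zz in range(10,112,12) if (abs(Q[:,2]-z0-zz)<6).sum()>20])
```

```text
scene green_last_mid 0.94 [ 243.1 -484.9   50.1] rel TCP LX -345.2 -311.1
scene green_last_mid 0.65 [ 512.8 -123.1  120.5] rel TCP LX -20.6 2.4
scene green_last_socket 0.9 [ 241.9 -486.4   -3.3] rel TCP LX -346.6 -312.3
scene green_last_socket 0.56 [ 514.2 -123.    68.8] rel TCP LX -19.2 2.4
side green_last_mid 0.91 [ 513.6 -128.9  122.9] rel TCP LX -20.8 -3.5
side green_last_socket 0.9 [ 516.2 -124.4   70.7] rel TCP LX -17.4 0.6
scene0 1106 [(94, np.float64(-47.2), np.float64(140.8)), (106, np.float64(-44.3), np.float64(138.8))]
side0 1293 [(10, np.float64(-49.9), np.float64(53.2)), (22, np.float64(-49.7), np.float64(56.2)), (34, np.float64(-50.3), np.float64(55.3)), (46, np.float64(-50.4), np.float64(61.0)), (58, np.float64(-50.6), np.float64(71.8)), (70, np.float64(-50.6), np.float64(87.7)), (82, np.float64(-51.1), np.float64(121.8)), (94, np.float64(-48.2), np.float64(138.4)), (106, np.float64(-48.0), np.float64(138.4))]
side1 1015 [(10, np.float64(-68.8), np.float64(37.2)), (22, np.float64(-68.7), np.float64(37.2)), (34, np.float64(-66.1), np.float64(39.7)), (46, np.float64(-66.6), np.float64(45.9)), (58, np.float64(-66.5), np.float64(59.5)), (70, np.float64(-67.0), np.float64(75.8)), (82, np.float64(-67.2), np.float64(114.2)), (94, np.float64(-67.8), np.float64(119.7)), (106, np.float64(-67.0), np.float64(121.3))]
scene1 903 [(94, np.float64(-19.8), np.float64(123.6)), (106, np.float64(-29.5), np.float64(120.9))]
```

View pics/side1.png

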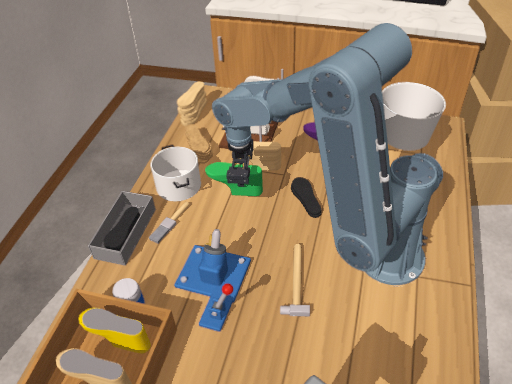

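```bash
cat >> h.py <<'E'
ZS=np.array([-.027,-.4993,.866]);ZS/=np.linalg.norm(ZS)
_t=np.radians(-16.2);XS=np.cos(_t)*np.array([1,0,0.])+np.sin(_t)*np.array([0,.866,.5]);XS-=XS@ZS*ZS;XS/=np.linalg.norm(XS)
YS=np.cross(ZS,XS)
SEAT=np.array([535.92,174.34,121.33])-1.4*ZS+.5*YS
TP=np.stack([-XS,YS,-ZS],1);OP=R.from_matrix(TP).as_rotvec()
OFF=np.array([18.4,0,55.2])
def tcp_at(h,dx=0,dy=0): return SEAT+h*ZS+dx*XS+dy*YS-TP@OFF
def lastpos():  # socket mouth in seat frame by kinematics
    s=arm.observe();T=R.from_rotvec(s["tool_rot"]).as_matrix();p=np.array(s["tool_pos"])+T@OFF-SEAT
    f=np.array(s["contact_force"]);return np.array([p@XS,p@YS,p@ZS]),np.array([f@XS,f@YS,f@ZS]),T,s
E
python3 - <<'E'
from h import *
print("SEAT",SEAT,"XS",XS,"YS",YS,ZS)
q0=arm.observe()["joint_pos"];print(np.round(q0,2))
for h in(100,60,30,0):print(h,tcp_at(h).round(1),np.round(arm.solve_ik(tcp_at(h),OP),2))
s=arm.observe();p=np.array(s["tool_pos"])
arm.line_to(p+[0,0,120],200)
arm.movep(tcp_at(100),OP);arm.hold(.3)
p,f,T,s=lastpos();print("mouth in seat",p.round(2),"F",f.round(2),"tq",np.round(s["torque"],2),"roterr",(R.from_matrix(TP.T@T).as_rotvec()).round(4),s["time_s"],s["grip_width"]*88)
snap("pre")
for n in["scene","side"]:
    im,d=cams.capture(n);cal=cams.get_calibration(n);np.savez(f"{n}2.npz",im=im,d=d,**{k:np.array(v) for k,v in cal.items()})
    c=proj(SEAT,cal)[0].astype(int);x,y=np.clip(c-[60,70],0,None)
    cv2.imwrite(f"pics/{n}2.png",cv2.resize(im[y:y+110,x:x+120],None,fx=5,fy=5,interpolation=cv2.INTER_CUBIC))
E
```

```text
SEAT [536.09728963 175.45309379 120.36067518] XS [ 0.95991764 -0.25472394 -0.1169352 ] YS [0.2789787  0.82813743 0.48616795] [-0.0270002  -0.49930362  0.86600628]
[-0.44  0.25  1.77 -0.    1.12 -2.17]
100 [549.6  93.3 252.6] [-0.33  0.14  1.71  0.5   1.46 -1.71]
60 [550.6 113.2 218. ] [-0.3   0.18  1.74  0.52  1.38 -1.72]
30 [551.5 128.2 192. ] [-0.27  0.21  1.76  0.53  1.33 -1.72]
0 [552.3 143.2 166. ] [-0.24  0.25  1.78  0.54  1.27 -1.73]
mouth in seat [  0.35  -0.44 100.35] F [ 0.19 -2.38 -3.08] tq [-0.44 -0.04 -0.02] roterr [ 0.0005 -0.0008  0.0002] 9.2167 47.93661528955659
```

View pics/scene2.png

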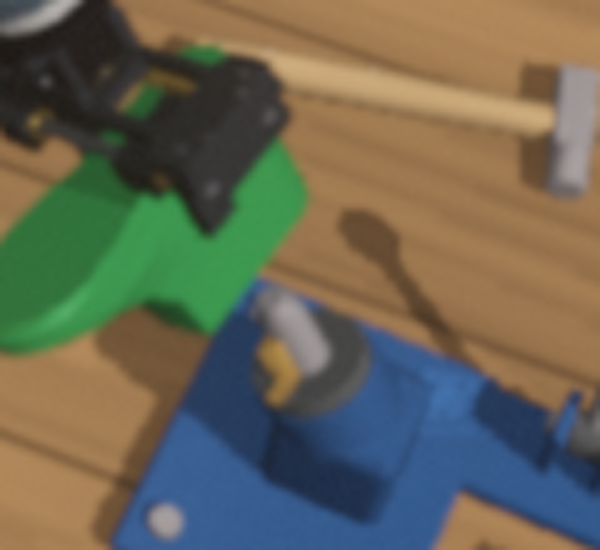

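View pics/side2.png

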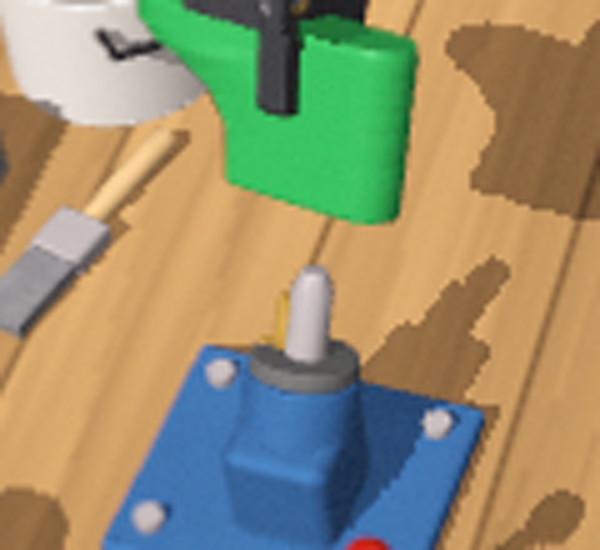

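Run:
```python
from h import *
for tag in("side2","scene2"):
    im,d,cal=load(tag);P=cloud(d,cal);hsv=cv2.cvtColor(im,cv2.COLOR_BGR2HSV);i=im.astype(int)
    L=np.stack([(P-SEAT)@XS,(P-SEAT)@YS,(P-SEAT)@ZS],-1)
    g=(i[...,1]>i[...,2]+25)&(i[...,1]>i[...,0]+15)&(d>0)&(L[...,2]>95)&(L[...,2]<210)
    Q=L[g];print(tag,g.sum(),"heel by h",[(h,np.percentile(Q[abs(Q[:,2]-h)<5,0],[1,99]).round(1).tolist(),np.percentile(Q[abs(Q[:,2]-h)<5,1],[1,99]).round(1).tolist()) for h in range(105,160,10) if (abs(Q[:,2]-h)<5).sum()>8],"lowest",np.percentile(Q[:,2],1))
    s=(d>0)&(hsv[...,1]<60)&(np.hypot(L[...,0],L[...,1])<20)
    for h in(10,20,30,40,50):
        q=L[s&(abs(L[...,2]-h)<4)]
        if len(q)>5:print(h,len(q),"x",q[:,0].min().round(1),q[:,0].max().round(1),"y",q[:,1].min().round(1),q[:,1].max().round(1))
```

```text
side2 1447 heel by h [(105, [-51.5, 55.2], [-7.8, 28.4]), (115, [-50.9, 54.6], [-2.8, 28.6]), (125, [-50.4, 55.2], [-4.4, 28.6]), (135, [-52.2, 57.4], [-1.3, 28.5]), (145, [-51.8, 63.6], [-0.9, 29.2]), (155, [-52.2, 73.2], [-4.9, 34.1])] lowest 101.76272218746664
10 18 x -12.1 8.8 y -4.2 15.3
20 20 x -13.6 4.2 y -3.4 17.3
30 20 x -13.9 7.5 y -0.3 15.1
40 18 x -12.7 8.4 y 0.3 15.4
50 18 x -11.7 7.7 y -4.0 15.8
scene2 1606 heel by h [(105, [-43.7, 55.1], [14.7, 26.4]), (115, [-42.8, 58.9], [16.0, 26.4]), (125, [-43.6, 61.5], [10.6, 26.8]), (135, [-43.7, 60.6], [13.9, 26.1]), (145, [-40.9, 66.9], [17.5, 26.5]), (155, [-29.2, 73.3], [23.0, 37.4])] lowest 102.31791951926178
10 16 x -10.4 8.7 y 4.7 13.9
20 14 x -8.4 10.1 y 7.1 12.9
30 13 x -8.2 9.0 y 4.6 13.5
40 20 x -10.9 12.8 y -0.5 17.0
50 31 x -7.5 13.0 y -8.8 12.1
```

Run:
```python
from h import *
from scipy.optimize import least_squares
for tag in("side2","scene2"):
    im,d,cal=load(tag);P=cloud(d,cal);hsv=cv2.cvtColor(im,cv2.COLOR_BGR2HSV);i=im.astype(int)
    L=np.stack([(P-SEAT)@XS,(P-SEAT)@YS,(P-SEAT)@ZS],-1)
    g=(i[...,1]>i[...,2]+25)&(i[...,1]>i[...,0]+15)&(d>0)&(L[...,2]>112)&(L[...,2]<150)&(L[...,0]>-20)&(L[...,0]<25)
    q=L[g];q=q[abs(q[:,1]-24)<6];print(tag,"flat y med",len(q),np.median(q[:,1]))
    s=(d>0)&(hsv[...,1]<60)&(np.hypot(L[...,0],L[...,1])<20)&(L[...,2]>5)&(L[...,2]<42)
    q=L[s];r=least_squares(lambda c:np.hypot(q[:,0]-c[0],q[:,1]-c[1])-13,[0,0],loss="soft_l1",f_scale=.7);print("axis",len(q),r.x,np.median(abs(r.fun)))
    c=(d>0)&(hsv[...,1]<60)&(abs(L[...,2])<5)&(np.hypot(L[...,0],L[...,1])<36)&(np.hypot(L[...,0],L[...,1])>17)
    print("collar h",np.median(L[c][:,2]),c.sum())
```

```text
side2 flat y med 157 24.09333798716533
axis 88 [ 0.67400674 -0.27878488] 1.3627655332928512
collar h -0.790755786110389 97
scene2 flat y med 157 23.58764240936643
axis 66 [-0.7335107  -1.30094306] 0.7544456470519618
collar h -0.7437969079819482 173
```

Run:
```python
from h import *
arm.line_to(tcp_at(60,-.3),120,OP);arm.hold(.15)
p0,f0,T,s=lastpos();print(p0.round(2),f0.round(2),s["time_s"])
for h in range(55,35,-4):
    arm.line_to(tcp_at(h,-.3),50,OP)
    p,f,T,s=lastpos();print(h,p.round(2),(f-f0).round(2),np.round(s["torque"],2),s["time_s"])
    if np.linalg.norm(f-f0)>10:break
```

```text
[ 0.41  0.26 60.94] [ 0.92 -2.36 -3.39] 10.0
55 [-0.44 -0.07 54.87] [-0.74 -0.45 -1.35] [-0.49 -0.12  0.01] 10.25
51 [-0.55 -0.09 50.68] [-0.44 -0.01 -1.03] [-0.53 -0.03  0.06] 10.5
47 [-0.54 -0.07 46.65] [-1.34 -0.9  -0.08] [-0.49 -0.06  0.04] 10.75
43 [-0.55 -0.08 42.67] [-1.45  0.19 -0.13] [-0.51 -0.09 -0.  ] 11.0
39 [-0.57 -0.08 38.67] [-0.38 -0.24 -0.34] [-0.52 -0.02  0.04] 11.25
```

Run:
```python
from h import *
f0=np.array([.5,-2.5,-3.5])
for h in [36,33,30,26,22,18,14,10,7,5,3,2,1,0]:
    arm.line_to(tcp_at(h,-.3),40,OP)
    p,f,T,s=lastpos();print(h,p.round(2),(f-f0).round(2),np.round(s["torque"],2),round(s["time_s"],2))
    if np.linalg.norm(f-f0)>10:break
```

```text
36 [-0.45 -0.04 35.8 ] [-0.    0.65  0.65] [-0.49 -0.04  0.02] 11.5
33 [-0.51 -0.06 32.73] [ 0.08  1.05 -1.15] [-0.51 -0.07 -0.02] 11.75
30 [-0.49 -0.07 29.76] [0.11 0.93 0.13] [-0.5  -0.04 -0.01] 12.0
26 [-0.59 -0.08 25.64] [-0.71  0.51 -0.96] [-0.57 -0.08 -0.01] 12.25
22 [-0.59 -0.08 21.65] [-0.39  0.65 -1.27] [-0.54 -0.05  0.02] 12.5
18 [-0.53 -0.08 17.7 ] [ 0.18  1.09 -0.72] [-0.5  -0.04 -0.01] 12.75
14 [-0.56 -0.08 13.67] [-0.08  1.16  0.59] [-0.49 -0.07 -0.01] 13.0
10 [-0.56 -0.07  9.69] [ 0.49  0.15 -1.36] [-0.56 -0.03 -0.04] 13.25
7 [-0.46 -0.06  6.78] [0.05 1.48 0.41] [-0.52 -0.07  0.01] 13.5
5 [-0.41 -0.01  4.86] [-0.44  0.62  0.27] [-0.52 -0.07 -0.02] 13.75
3 [-0.43 -0.04  2.85] [-0.63  0.96 -1.01] [-0.48 -0.14 -0.02] 14.0
2 [-0.34 -0.01  1.96] [-0.26  0.6   0.11] [-0.51 -0.05 -0.01] 14.25
1 [-0.38 -0.01  0.93] [-0.18  0.87  0.07] [-0.51 -0.06  0.02] 14.5
0 [-0.22  0.03  0.02] [ 0.56  1.12 -0.19] [-0.51 -0.05 -0.01] 14.75
```

Past the rib without any resistance. I'll keep pushing until the collar pushes back.

Run:
```python
from h import *
f0=np.array([0,-1.6,-3.5])
for h in np.arange(-.7,-6.1,-.7):
    arm.line_to(tcp_at(h,-.3),20,OP)
    p,f,T,s=lastpos();print(round(h,1),p.round(2),(f-f0).round(2),np.round(s["torque"],2),round(s["time_s"],2))
    if (f-f0)[2]>12:break
arm.hold(.3)
p,f,T,s=lastpos();print(p.round(2),(f-f0).round(2),s["time_s"],s["grip_width"]*88)
for n in["scene","side"]:
    im,d=cams.capture(n);cal=cams.get_calibration(n);np.savez(f"{n}3.npz",im=im,d=d,**{k:np.array(v) for k,v in cal.items()})
    c=proj(SEAT,cal)[0].astype(int);x,y=np.clip(c-[60,70],0,None)
    cv2.imwrite(f"pics/{n}3.png",cv2.resize(im[y:y+110,x:x+120],None,fx=5,fy=5,interpolation=cv2.INTER_CUBIC))
```

```text
-0.7 [-0.11  0.02 -0.03] [-2.13 -1.92  7.32] [-0.5   0.42  0.27] 15.0
-1.4 [-0.03  0.05 -0.08] [-4.   -2.32 13.96] [-0.52  0.85  0.49] 15.25
[-0.02  0.06 -0.07] [-4.33 -2.43 12.59] 15.55 47.52978362584059
```

View pics/side3.png

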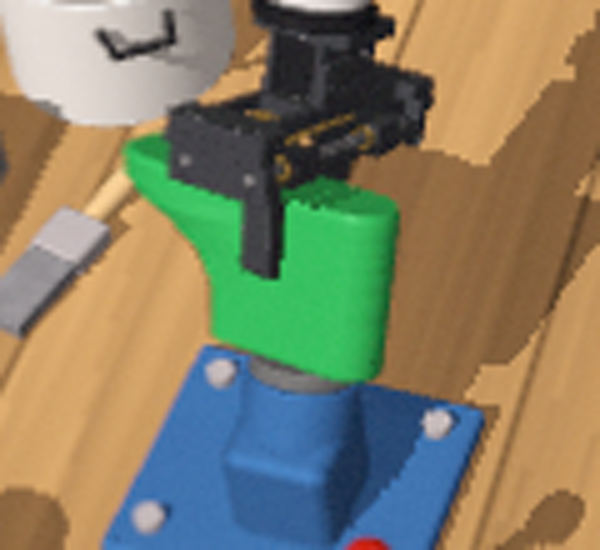

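View pics/scene3.png

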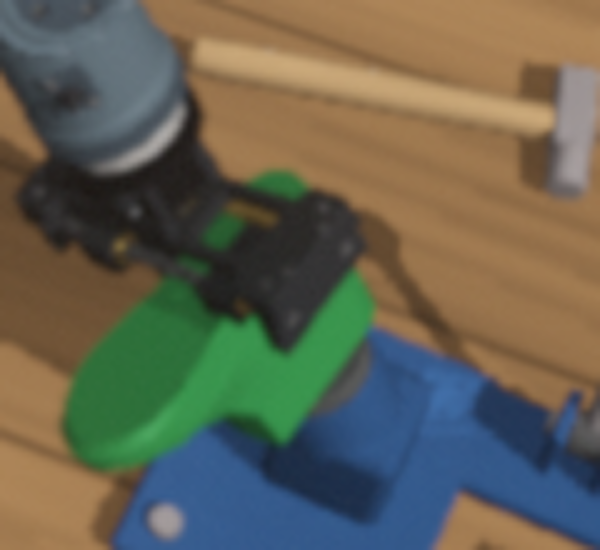

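The last is seated: the collar pushes back with about 13 N at the measured seat height, and both views show the underside on the collar. Letting go and retreating along the axis.

Run:
```python
from h import *
jaws.grip(1.0)
p,f,T,s=lastpos();print(p.round(2),f.round(2),s["time_s"],s["grip_width"])
arm.hold(.3)
arm.line_to(tcp_at(100,0),200,OP)
arm.hold(.2);s=arm.observe();print(np.round(s["contact_force"],2),s["time_s"])
snap("rel")
for n in["scene","side"]:
    im,d=cams.capture(n);cal=cams.get_calibration(n);np.savez(f"{n}4.npz",im=im,d=d,**{k:np.array(v) for k,v in cal.items()})
    for t in["green_last_socket","spindle_seat","lever_knob","lever_hinge"]:
        for r in tip_of(t,n):
            w=towld(n,r["position"],cal);print(n,t,round(r["confidence"],2),w.round(1))
    P=cloud(d,cal);L=np.stack([(P-SEAT)@XS,(P-SEAT)@YS,(P-SEAT)@ZS],-1);i=im.astype(int)
    g=(i[...,1]>i[...,2]+25)&(i[...,1]>i[...,0]+15)&(d>0)&(abs(L[...,1])<40)&(L[...,0]>-60)&(L[...,0]<60)
    print("green low/high",np.percentile(L[g][:,2],[1,99]))
    c=proj(SEAT,cal)[0].astype(int);x,y=np.clip(c-[60,70],0,None)
    cv2.imwrite(f"pics/{n}4.png",cv2.resize(im[y:y+130,x:x+140],None,fx=4,fy=4,interpolation=cv2.INTER_CUBIC))
```

```text
[-0.33  0.03 -1.46] [-0.44  0.97  0.23] 16.3833 0.998554778260889
[ 0.17 -0.5   0.79] 17.5417
scene green_last_socket 0.72 [533.9 174.4 121.3]
scene green_last_socket 0.66 [ 243.2 -487.6   -3.5]
scene spindle_seat 0.41 [533.7 173.4 121.2]
scene lever_knob 0.75 [441.5 341.4 162.3]
scene lever_hinge 0.78 [486.7 335.3  46.9]
green low/high [ -1.96879209 107.59268095]
side green_last_socket 0.76 [ 246.  -487.6   -1.4]
side green_last_socket 0.63 [534.6 177.5 124.2]
side spindle_seat 0.41 [536.4 173.2 119.2]
side lever_knob 0.73 [444.3 339.3 163.9]
side lever_hinge 0.71 [489.1 337.   49.4]
green low/high [  3.54220992 107.89207103]
```

View pics/side4.png

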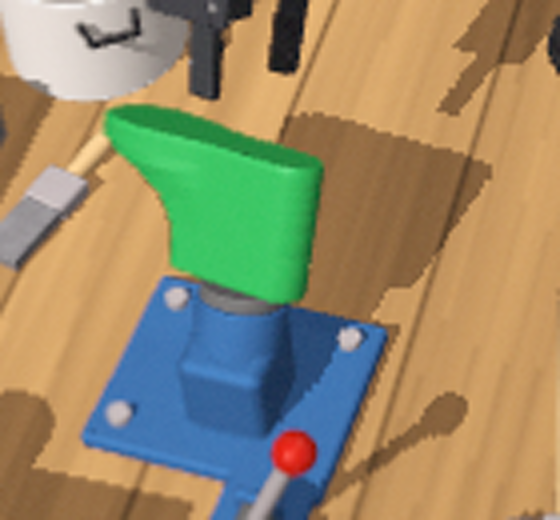

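View pics/rel.png

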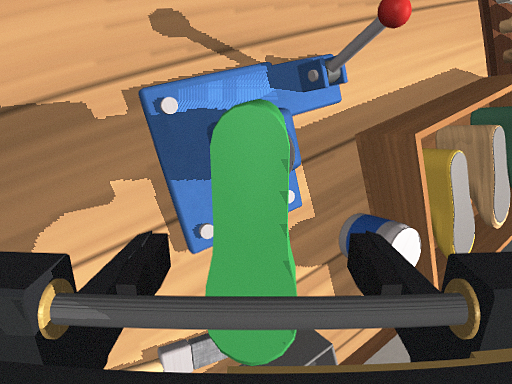

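```bash
cat >> h.py <<'E'
PH=np.radians(-3.1);LVX=np.array([np.cos(PH),np.sin(PH),0]);LVY=np.array([-np.sin(PH),np.cos(PH),0])
OL=rot(np.cross(LVY,[0,0,-1]),LVY,np.array([0,0,-1.]))
HG=np.array([487,338.5,0])
def lp(dx,z): return HG+LVX*dx+[0,0,z]
E
python3 - <<'E'
from h import *
for dx,z in[(-112,310),(-112,138),(50,138)]:print(lp(dx,z).round(),arm.solve_ik(lp(dx,z),OL))
p=np.array(arm.observe()["tool_pos"])
arm.line_to(p+[0,-10,70],200)
jaws.grip(0.0)
arm.movep(lp(-112,310),OL)
arm.line_to(lp(-112,138),200)
arm.hold(.1);s=arm.observe();print(np.round(s["contact_force"],2),s["tool_pos"],s["time_s"],s["grip_width"])
snap("lev")
im,d=cams.capture("side");cv2.imwrite("pics/lev_side.png",cv2.resize(im[180:350,140:320],None,fx=3.5,fy=3.5))
E
```

```text
[375. 345. 310.] [ 5.09523005e-01 -2.17219861e-02  1.67979734e+00 -4.44089210e-16
  1.48351730e+00 -1.00716811e+00]
[375. 345. 138.] [ 5.09523005e-01  1.53125250e-01  1.85882890e+00 -4.44089210e-16
  1.12963851e+00 -1.00716811e+00]
[537. 336. 138.] [ 3.71785521e-01  4.07670310e-01  1.53412696e+00 -4.44089210e-16
  1.19979538e+00 -1.14490560e+00]
[ 0.5   0.37 -0.53] [376.2287357  344.96955869 139.43926819] 22.225 0.006594953092903141
```

View pics/lev_side.png

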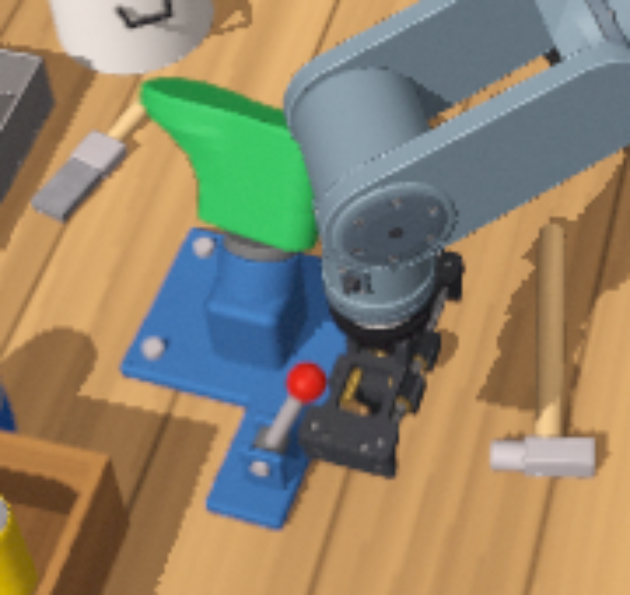

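View pics/lev.png

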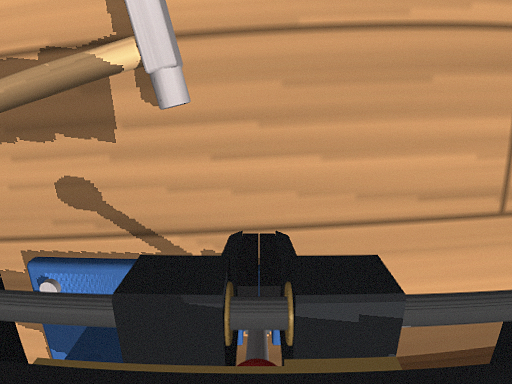

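Run:
```python
from h import *
f0=np.array(arm.observe()["contact_force"])
for dx in [-80,-60,-40,-20,0,15,25,32,38,42,46,50,54]:
    arm.line_to(lp(dx,138),70,OL)
    s=arm.observe();f=np.array(s["contact_force"])-f0;q=np.array(s["tool_pos"])-HG;print(dx,f.round(2),(q@LVX).round(1),round(s["time_s"],2))
    if abs(f).max()>9:break
snap("lev2")
for n in("side","scene"):
    im,d=cams.capture(n);cal=cams.get_calibration(n)
    for t in["lever_knob","lever_hinge"]:
        for r in tip_of(t,n):print(n,t,round(r["confidence"],2),towld(n,r["position"],cal).round(1))
    cv2.imwrite(f"pics/lev2_{n}.png",cv2.resize(im[180:350,140:320] if n=="side" else im[180:350,250:430],None,fx=3.5,fy=3.5))
```

```text
-80 [ 0.08 -1.37 -1.17] -80.0 22.93
-60 [ 0.83  0.44 -0.07] -59.4 23.37
-40 [ 0.55  0.25 -1.44] -39.3 23.8
-20 [ 0.41 -0.52 -1.42] -19.3 24.23
0 [ 0.45  0.63 -0.59] 0.7 24.67
15 [1.51 0.18 0.14] 15.8 25.03
25 [ 0.1  -0.17 -1.12] 25.7 25.32
32 [ 0.23  0.45 -0.34] 32.6 25.57
38 [ 0.76 -0.18 -0.64] 38.5 25.82
42 [-4.97  0.14  1.43] 41.0 26.07
46 [-19.76  -0.94  11.  ] 41.4 26.32
side lever_knob 0.44 [551.4 332.8 153.2]
side lever_hinge 0.58 [487.8 336.3  50.7]
side lever_hinge 0.33 [ 496.2 -342.1   53.3]
scene lever_knob 0.7 [551.4 335.1 147.9]
scene lever_hinge 0.55 [487.5 342.5  51.5]
```

View pics/lev2_side.png

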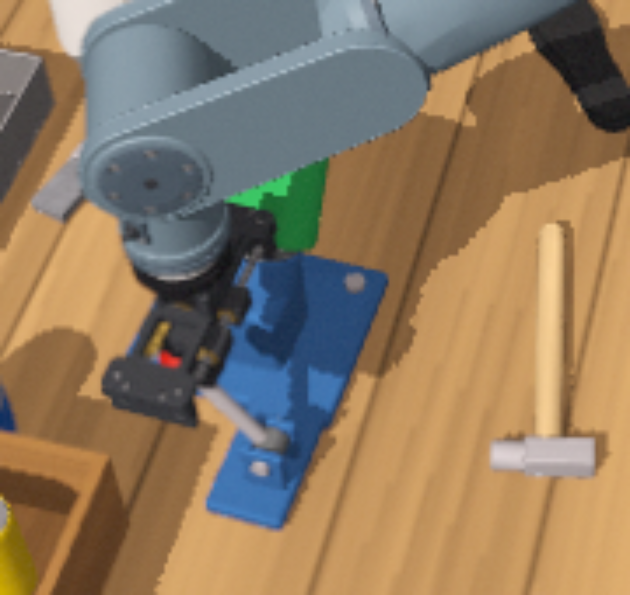

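View pics/lev2_scene.png

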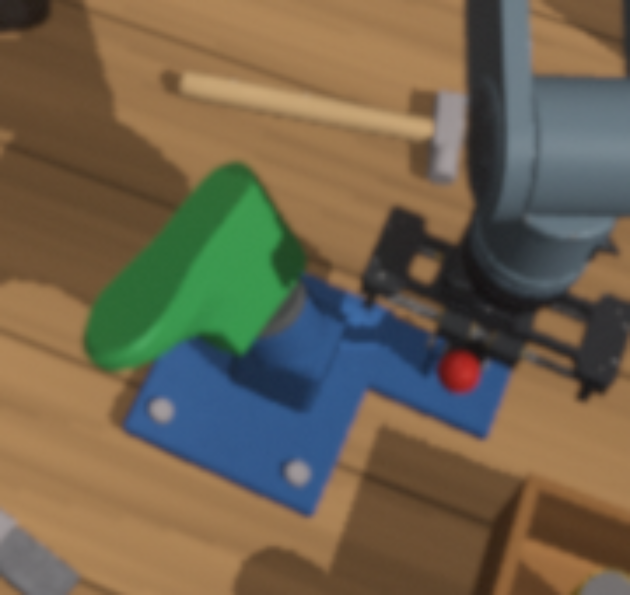

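The lever is against its stop: force rises steeply and the knob is near (551,334,150), i.e. about 1.07 to 1.1 rad. Backing off and checking everything.

Run:
```python
from h import *
arm.line_to(lp(-20,150),150,OL)
arm.line_to(lp(-110,330),250,OL)
arm.hold(.2);s=arm.observe();print(np.round(s["contact_force"],2),s["time_s"])
for n in("side","scene"):
    im,d=cams.capture(n);cal=cams.get_calibration(n)
    for t in["lever_knob","lever_hinge","green_last_socket","spindle_seat","wood_last_mid"]:
        for r in tip_of(t,n):print(n,t,round(r["confidence"],2),towld(n,r["position"],cal).round(1))
    P=cloud(d,cal);L=np.stack([(P-SEAT)@XS,(P-SEAT)@YS,(P-SEAT)@ZS],-1);i=im.astype(int)
    g=(i[...,1]>i[...,2]+25)&(i[...,1]>i[...,0]+15)&(d>0)&(abs(L[...,1])<40)&(L[...,0]>-60)&(L[...,0]<60)
    print("green low/high",np.percentile(L[g][:,2],[1,99]))
    r=(i[...,2]>i[...,1]+70)&(i[...,2]>i[...,0]+70)&(d>0)&(P[...,1]>290)&(P[...,1]<380)&(P[...,2]>90)
    if r.sum()>5: print("red pts",r.sum(),P[r].min(0).round(),P[r].max(0).round())
    cv2.imwrite(f"pics/fin_{n}.png",im)
```

```text
[0.32 0.13 0.88] 28.4333
side lever_knob 0.54 [554.1 334.1 151. ]
side lever_hinge 0.76 [484.8 335.8  49.6]
side green_last_socket 0.81 [535.5 178.  124.5]
side spindle_seat 0.63 [539.  174.9 118. ]
side spindle_seat 0.29 [548.5 331.4 150.5]
side wood_last_mid 0.57 [552.1 334.5 152.3]
side wood_last_mid 0.19 [537.9 172.2 119.1]
green low/high [  4.55173027 107.77890293]
red pts 86 [538. 326. 139.] [564. 350. 167.]
scene lever_knob 0.59 [554.6 334.4 149.5]
scene lever_hinge 0.48 [487.  336.6  48.7]
scene green_last_socket 0.79 [ 245.7 -484.3   -2.9]
scene green_last_socket 0.7 [531.8 174.5 122. ]
scene spindle_seat 0.62 [533.8 174.2 120.9]
scene wood_last_mid 0.83 [ 494.2 -339.    50.3]
green low/high [ -0.60230374 107.83290511]
red pts 82 [541. 324. 152.] [569. 349. 167.]
```

View pics/fin_side.png

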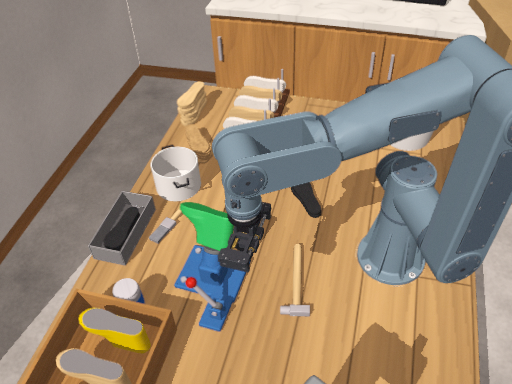

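View pics/fin_scene.png

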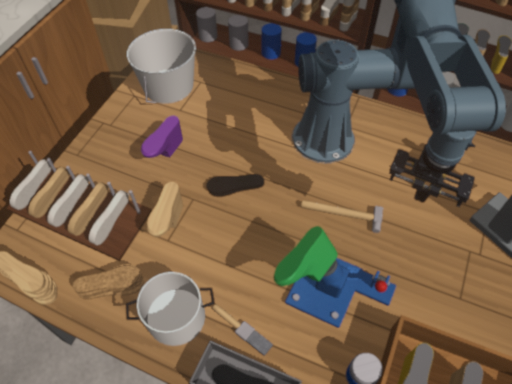

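Run:
```python
from h import *
print(order.sign_off(), arm.observe()["time_s"])
```

```text
the job is handed in; nothing more can be done
the job is handed in; nothing more can be done
```

The green last is on the blue jack with its notch over the brass rib and its underside on the collar. I pushed it home, let go of it, then pushed the lock lever to its end stop. I handed the job in about 28.5 s into the 51 s allowed.

**Last checks**
- **Seating:** the last slid past the rib with almost no resistance. At the seat height I had measured, the collar pushed back with about 13 N while the fingers still held it. The top of the last measured the same (within 0.3 mm) after letting go and after the lever push. The network's socket and seat points agreed to 2–3 mm in one camera view and about 8 mm in the other, where each point is only good to about 4 mm.
- **Lever:** force rose to about 20 N against the stop. Both cameras put the knob at about (554, 334, 150) mm, which is the 1.1 rad end position.
- **Wooden last:** it reads (494, −339) mm now against (498, −336) mm at the start in the same camera, which is within the network's error. I never went near it, or the purple last.
- **Arm:** it was clear of everything, with about 1 N of residual force reading.

**Disagreements**
- The position of the last in the gripper, along its length, came out 1.7 mm different between two wrist-camera views. I used a value between them, and the insertion met no side force.
- In the final side view the network's wooden-last report landed on the red knob, so I ignored it.

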